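# Draw the lock pin, park it and shut the sampling valve

## Task

Shut the locked sampling slide valve on the lab bench. Draw the steel lock pin out of its slanted bore and hang it upright in the notch of the parking bracket beside the valve: slid in from the open side to the inner end of the notch, collar resting on the plate, then let go. Only then push the valve's knob fully home, and leave the bottles and glassware where they stand.

Things in the scene. Friction and masses are not known exactly. Their poses are not given: they have to be found in the camera images.
- valve: steel slide valve fixed to the bench; position and yaw vary. Origin on the bench at its middle; x runs from its front (knob side, facing the robot) to its back, y to its left, z up. Base 235 x 110 x 10 mm, x -75 to 160 mm. Front bearing block x -60 to -42 mm, 78 mm high; valve body with flange at the back, x 85 to 155 mm, 150 mm high.
- guide: the valve's aluminium guide block, 54 x 54 x 40 mm, with a 21 mm bore through it. Origin: centre of the bore's mouth on the slanted upper face, 120 mm above the bench, at the valve's x = y = 0. z = bore axis, up and out, leaning 35 deg from vertical to the valve's front. The seated pin (collar on this face) also stands in a slot of the slide, which cannot go home until it is out.
- pin: loose steel lock pin, 141 mm long, 0.14-0.28 kg, round about its z axis (to its head). Origin: centre of the collar's underside. Collar 32 mm dia, z 0 to 6 mm; cylindrical grip 24 mm dia, z 6 to 51 mm; neck 10 mm dia, z 0 to -30 mm; shank 17 mm dia, chamfered end, z -30 to -90 mm. Starts seated in the bore with 2 mm of play; nothing above it along the bore's axis.
- pin_tip (a point): the centre of the pin's lower end, at z = -90 mm on the pin's axis
- bracket: aluminium parking bracket fixed beside the valve, on its left or right (varies), yaw varies. Origin on the bench below the inner end of the notch; x runs from the notch's open mouth to the post behind it, z up. Base 90 x 90 x 8 mm (x -33 to 57 mm); post x 26 to 46 mm; on it a level plate 8 mm thick, 64 mm wide, its upper face 125 mm above the bench.
- notch (a point): centre of the notch's inner end at the plate's upper face; the pin's axis is within 1 mm of it when the neck touches the closed end. Axes as bracket. A slot 15 mm wide along x, open at -x: parallel for 22 mm from here, then flared, ending at about x = -40 mm. The neck enters sideways; the shank does not pass and the collar hangs on the plate. Clear above.
- slide (a joint): the valve's slide, m: 0 fully home (shut), 0.037 to 0.043 as found (pulled out), 0.050 at most. Moves along the valve's x, grows as it is pulled out to the front, stays where it is left; friction about 3 N, no spring, hard stop at 0.
- knob_face (a point): centre of the front face of the slide's grey round knob (44 mm diameter, 20 mm thick, axis along the valve's x), 55 mm above the bench; it stands at the valve's x = -95 mm when home and 40 mm further forward (x = -135 mm) as found. Push on it along the valve's +x.
- rack: white tube rack with glass tubes, fixed, 100 x 60 mm, 103 mm high, on the other side of the valve from the bracket; origin at the centre of its underside
- amber_large: bystander: wide amber bottle, 72 mm diameter, 140 mm high; origin at the centre of its underside
- amber_small: bystander: small amber bottle, 52 mm diameter, 100 mm high; origin at the centre of its underside
- wash_bottle: bystander: white wash bottle with a red cap, 64 mm diameter, 150 mm high; origin at the centre of its underside
- flask: bystander: conical glass flask, 84 mm diameter at the foot, 120 mm high; origin at the centre of its underside
- beaker: bystander: glass beaker, 72 mm diameter, 85 mm high; origin at the centre of its underside
- clear_jar: bystander: clear jar with a white cap, 70 mm diameter, 100 mm high; origin at the centre of its underside
Not all that is in view belongs to the job. Of the things like the pin, leave any that is blue; of the rest the smaller one is meant. What is shaped like the bracket but turquoise is not meant.

How it is judged:
On the way, in this order (a step that is already met when the one before it is completed fails the run):
1. the pin is drawn right out of the bore (z of pin_tip in the frame of guide above 0 m), for 0.1 s.
2. the pin hangs in the notch, collar on the plate, and is let go (x of pin in the frame of notch between -0.01 and 0.006 m and y of pin in the frame of notch between -0.006 and 0.006 m and z of pin in the frame of notch between -0.004 and 0.004 m and angle between pin's own z axis and vertical below 0.15 rad and linear speed of pin below 0.03 m/s and contact force between the fingers and pin below 0.1 N), for 0.2 s.
3. the knob is pushed fully home (value of joint slide below 0.005 m), for 0.2 s.
At the end, for the whole second after the job is handed in: the pin hangs at rest in the notch, upright within 0.15 rad, its axis from 10 mm short of to 6 mm past the notch's inner end and within 6 mm of its centre line, the collar's underside within 4 mm of the plate's upper face; the slide is within 5 mm of fully home (x of pin in the frame of notch between -0.01 and 0.006 m and y of pin in the frame of notch between -0.006 and 0.006 m and z of pin in the frame of notch between -0.004 and 0.004 m and angle between pin's own z axis and vertical below 0.15 rad and linear speed of pin below 0.03 m/s and value of joint slide below 0.005 m); the robot touches nothing.
It fails at once if a bottle, flask, beaker or jar is moved more than 40 mm (distance of any of amber_large, amber_small, wash_bottle, flask, beaker, clear_jar from where it was at the start of the episode above 0.04 m).
It fails at once if the pin is dropped on the bench (height (world z) of pin below 0.03 m).
It also fails if it takes over 48 s, if anything falls off the work surface, if the arm or the gripper's body presses on something with over 40 N, if the wrist force passes 120 N, or if a joint passes its speed limit or range.

## Robot

A 7-joint arm with a two-finger parallel gripper is mounted at the origin on the work surface. World frame = base frame: x ahead of the robot, y to its left, z up, the work surface at z = 0. Lengths are in m, angles in rad, forces in N, time in s.
With the tool pointing down it reaches from about 0.4 to 0.85 m from the base axis. Payload 10.4 kg.
Tool frame: the origin (TCP) lies between the finger pads; the fingertips stand 14 mm ahead of it and the grasp point (between the pads) lies 5 mm behind it (r.finger_overhang is the z of the fingertips in the tool frame, in m); z points along the fingers, y is the line along which they close (so a half turn about z gives the same grasp; the last joint's range is limited). The gripper opens to 87 mm and grips with 3 to 60 N. Pads are 19 mm wide; open, the fingers measure 117 mm over their backs; the gripper's body (75 mm by 190 mm) begins 51 mm behind the grasp point.
Start: joints at [-1.272, 0.332, -0.065, 1.46, 0.022, 1.35, -0.088], TCP at [0.198, 0.593, 0.237] pointing down, gripper open.
Joint ranges: [-2.6, 2.6], [-0.5, 2.12], [-1.47, 1.34], [0.16, 2.42], [-1.27, 4.41], [0.06, 2.06], [-2.6, 2.6]. Speed limits (rad/s): [2.22, 2.22, 2.79, 2.79, 3.14, 3.14, 3.14].

## Interface

Orientations are given as a unit quaternion [x, y, z, w].
In Python, from bench import r, optics gives the robot as it stands.
- The arm moves only by the shell command python3 -m pendant 'ROWS' [FORCE]. ROWS is JSON, a list of rows, each a list of 7 numbers: the closure, from -1 (fully open) to 1 (shut), then the shift along the tool's x, y, z scaled (see below), then the turn, a rotation vector about the tool's x, y, z scaled (see below). In form: [[grip, x, y, z, rx, ry, rz], ...]. A call has 1 to 8 rows; each row is the pose to reach, as a shift and turn from the pose commanded when the call began, along the tool's axes at that moment; what a row does not reach only later rows make up. The controller multiplies each number of a shift by 0.3 m and each number of a turn by 120 degrees. A row lasts 1/8 s, in which the tool goes at most 62.5 mm and 10.7 degrees, less where a joint would pass 70% of its speed; a pose out of reach is approached as far as the arm can. A call with a number of a shift or a turn outside -1 to 1 is refused whole. A call with a gripper value outside its range is refused whole. The fingers move at their own pace and stop on an object; FORCE is the grip in N (left out, the last holds). Time passes only in rows, so rows that repeat a pose let the fingers close. It gives the time, the measured TCP pose, the force, the opening and the grip force at its end, in the units of the state.
- r.read_state(): the state, without advancing time (a new reading comes with each control period).
- optics.camera(name): name is "side" or "top"; returns a dict with "pixels" (420x560x3 uint8, red, green, blue), "vfov" (degrees; the focal length in pixels is half the picture's height over the tangent of half this angle, whatever the lens; pixels are square), "cx", "cy" (the principal point, pixels), "rvec" (rotation vector, rad) and "tvec" (3), from world to camera coordinates, as OpenCV has them. Camera axes: x right, y down, z forward; pixel columns grow to the right and rows downward; lengths in m; the calibration is good to about 2 mm. A picture is of the moment at which its call begins. There is no depth.
- r.close_job(): hands the job in; it is judged then, once.
The state is a dict: "time": time; "joint_positions": joint angles; "joint_vel": joint speeds; "joint_torque": joint torques, N m; "ee_pos": TCP position; "eef_rot": TCP orientation; "ft_force": force on the tool from outside, world axes, zero at the start; "torque": the same for the moment, N m; "width": finger opening in m; "grip_force": force on a finger pad.
Only numpy, scipy, OpenCV 4.12 (cv2) and the standard library are available. Lean on these libraries where they do the work, as an engineer would, in place of code of your own. Each camera call takes 0.05 s, during which the arm holds its last target. There are 200 camera calls.

## Working session

There is one attempt and no reset: what is moved stays moved. The work goes in short steps, Python scripts to look and compute and a shell command to move; the robot and the scene stay as the last step left them, time stands still between calls to the robot, and variables do not carry over. Pictures are saved under pics/ and viewed, at most 10 in all, crops included, and the job is handed in when it is done.

```bash
mkdir -p pics; ls
python3 - <<'E'
from bench import r,optics
import cv2,numpy as np,pickle
s=r.read_state(); print(s['time'],s['ee_pos'],s['eef_rot'],s['width'],r.finger_overhang)
d={}
for n in ("side","top"):
    c=optics.camera(n); d[n]=c
    print(n,c['vfov'],c['cx'],c['cy'],c['rvec'],c['tvec'],[k for k in c])
    cv2.imwrite(f'pics/{n}0.png',cv2.resize(c['pixels'][:,:,::-1],(800,600),interpolation=cv2.INTER_CUBIC))
pickle.dump(d,open('cam0.pkl','wb'))
E
```

```text
pics
0.0 [0.19754942 0.59254518 0.2357311 ] [ 1.60222422e-01  9.87080659e-01 -7.33797462e-04 -9.42598210e-05] 0.08701663852620041 0.014
side 53.658064562966494 283.67116145644366 210.95961853024136 [ 2.10634307 -0.13591941  0.04897001] [-0.57223058  0.15433766  1.38540599] ['pixels', 'vfov', 'cx', 'cy', 'rvec', 'tvec']
top 51.120683803747774 275.2851171432565 203.9709275407787 [ 2.20349714 -2.15611833  0.10457   ] [0.03943011 0.5931101  1.40685092] ['pixels', 'vfov', 'cx', 'cy', 'rvec', 'tvec']
```

View pics/side0.png

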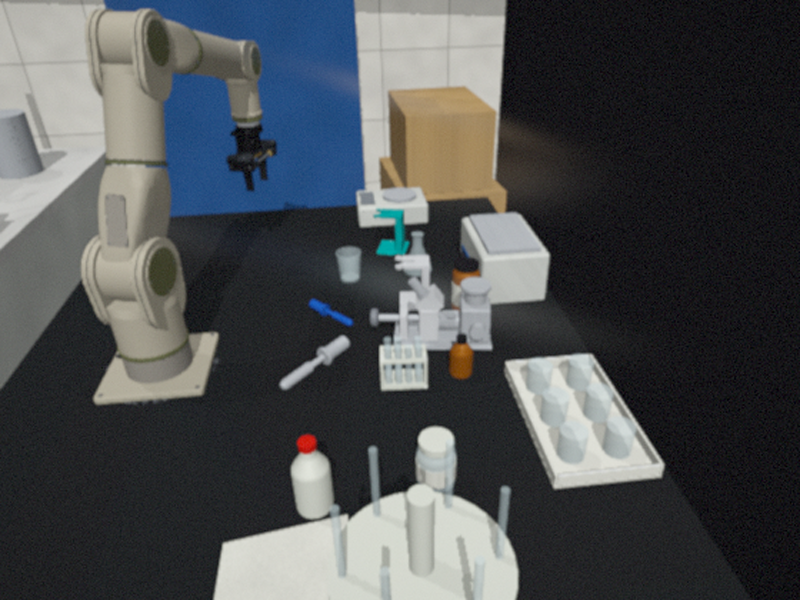

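View pics/top0.png

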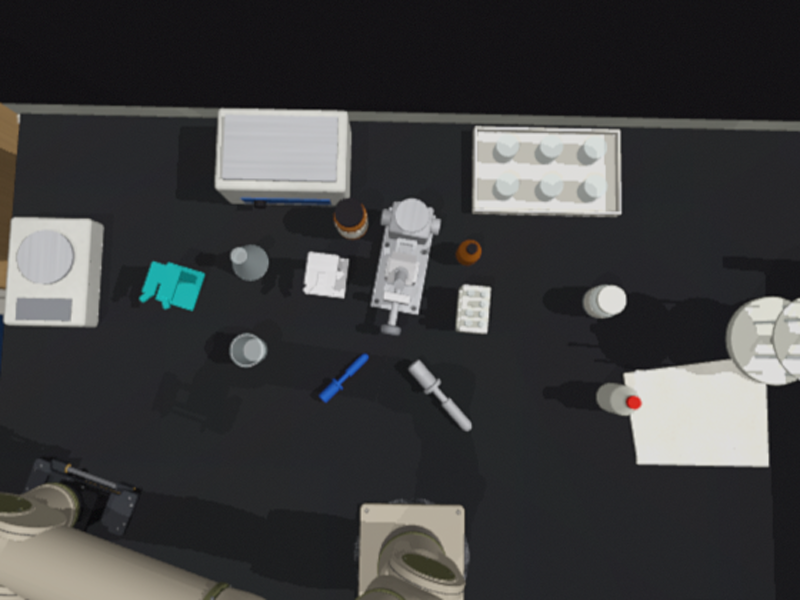

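The top view shows the valve at (403,265) and the grey bracket at (327,275) on its left. The turquoise bracket at (172,285) is not meant. There are three pin-like things: the one seated in the valve at (400,275), a large grey one on the bench at (440,395) and a blue one at (345,378). The seated one is meant, being neither blue nor the larger. I'll confirm with one enlarged crop.

Run:
```python
import cv2,numpy as np,pickle
d=pickle.load(open('cam0.pkl','rb'))
# top crop cols 205-315 rows 130-240 ; side crop cols 250-350 rows 165-265 (native)
a=d['top']['pixels'][130:240,207:317,::-1]; b=d['side']['pixels'][165:275,250:360,::-1]
f=lambda x:cv2.resize(cv2.convertScaleAbs(x,alpha=1.0),(400,400),interpolation=cv2.INTER_CUBIC)
cv2.imwrite('pics/crop0.png',np.hstack([f(a),f(b)]))
```

```text
(no output)
```

View pics/crop0.png

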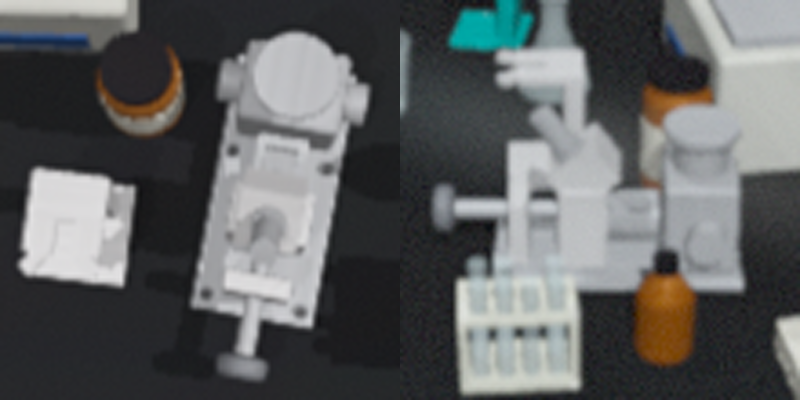

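The crop confirms it: a grey pin is seated in the guide, with its head at crop (262,250) in the top half and (543,122) in the side half. The bracket's notch mouth faces the robot. Next I'll take an enhanced view of the bracket and pin and fit the poses.

```bash
cat > h.py <<'E'
import cv2,numpy as np,pickle
from scipy.optimize import least_squares
from scipy.spatial.transform import Rotation as R
def K(c):
    f=210/np.tan(np.radians(c['vfov']/2)); return np.array([[f,0,c['cx']],[0,f,c['cy']],[0,0,1.]])
def proj(c,P): return cv2.projectPoints(np.atleast_2d(P).astype(float),c['rvec'],c['tvec'],K(c),None)[0][:,0]
def place(p,P): # p=x,y,yaw
    return R.from_euler('z',p[2]).apply(np.atleast_2d(P))+[p[0],p[1],0]
E
python3 - <<'E'
from h import *
from bench import optics
d=pickle.load(open('cam0.pkl','rb'))
for n in d:
    d[n]['avg']=np.mean([d[n]['pixels']]+[optics.camera(n)['pixels'] for _ in range(5)],0)
pickle.dump(d,open('cam0.pkl','wb'))
def crop(n,c0,r0,w,lo,hi):
    x=d[n]['avg'][r0:r0+w,c0:c0+w,::-1]
    x=np.clip((x-lo)/(hi-lo),0,1)*255
    x=cv2.resize(x.astype(np.uint8),(400,400),interpolation=cv2.INTER_CUBIC)
    for i in range(0,w,5):
        k=int(i*400/w); L=10 if i%10==0 else 5
        cv2.line(x,(k,0),(k,L),(0,255,255),1); cv2.line(x,(0,k),(L,k),(0,255,255),1)
    return x
print(d['top']['avg'][170:210,210:245].mean(2).max())
cv2.imwrite('pics/crop1.png',np.hstack([crop('top',208,170,40,120,256),crop('side',270,172,50,40,230)]))
E
```

```text
222.66666666666666
```

View pics/crop1.png

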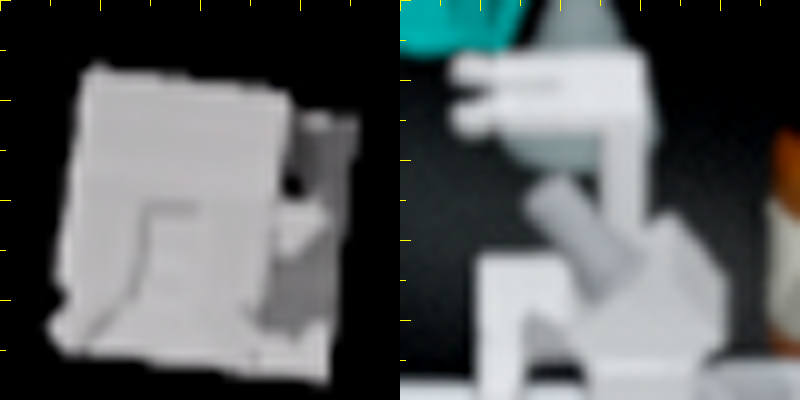

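```bash
cat > fit.py <<'E'
from h import *
d=pickle.load(open('cam0.pkl','rb'))
T,S=d['top'],d['side']
t0=lambda u,v:(207+u/3.636-.5,130+v/3.636-.5)
s0=lambda u,v:(250+(u-400)/3.636-.5,165+v/3.636-.5)
t1=lambda u,v:(208+u/10-.5,170+v/10-.5)
s1=lambda u,v:(270+(u-400)/8-.5,172+v/8-.5)
for c in(T,S): print('cam',-R.from_rotvec(c['rvec']).as_matrix().T@c['tvec'])
sa,ca=np.sin(np.radians(35)),np.cos(np.radians(35))
G=np.array([0,0,.12]); ax=np.array([-sa,0,ca])
def vres(p,full=False):
    q=p[3]
    obs=[(T,(-.075,.055,.01),t0(192,303)),(T,(-.075,-.055,.01),t0(312,327)),
     (T,(-.085-q,0,.055),t0(242,367)),(S,(-.085-q,0,.055),s0(443,207)),
     (T,(-.051,.0,.078),t0(258,284)),
     (S,G+.051*ax,s1(548,190)),
     (S,(-.060,0,.078),s1(490,257)),(S,(.16,-.055,.01),s0(745,280))]
    e=np.array([proj(c,place(p,P))[0]-o for c,P,o in obs])
    return e if full else e.ravel()
fv=least_squares(vres,[.6,0,0,.04],loss='soft_l1'); print('valve',fv.x.round(4)); print(vres(fv.x,True).round(1).tolist())
def bres(p,full=False):
    obs=[(T,(.046,.032,.125),t1(86,66)),(T,(.046,-.032,.125),t1(290,95)),
     (T,(-.033,-.045,.008),t1(328,382)),(T,(.057,-.045,.008),t1(357,118)),
     (T,(.005,0,.125),t1(169,207)),
     (S,(-.040,.022,.125-.003),s1(455,70)),(S,(-.040,-.022,.122),s1(455,115)),(S,(.046,-.032,.125),s1(648,65)),(S,(.046,.032,.125),s1(640,50))]
    e=np.array([proj(c,place(p,P))[0]-o for c,P,o in obs])
    return e if full else e.ravel()
fb=least_squares(bres,[.6,.15,0],loss='soft_l1'); print('bracket',fb.x.round(4)); print(bres(fb.x,True).round(1).tolist())
# free triangulation checks of pin head, and notch
def tri(pt,ps):
    f=lambda X:np.r_[proj(T,X)[0]-pt,proj(S,X)[0]-ps]
    s=least_squares(f,[.6,0,.1]);return s.x.round(4),s.fun.round(1)
print('knob tri',tri(t0(242,367),s0(443,207)))
print('head tri',tri(t0(262,235),s1(548,190)), 'model',place(fv.x,G+.051*ax))
print('head proj top crop0',(proj(T,place(fv.x,G+.051*ax))[0]-[206.5,129.5])*3.636, 'collar',(proj(T,place(fv.x,G))[0]-[206.5,129.5])*3.636)
print('plate corner tri',tri(t1(290,95),s1(648,65)))
E
python3 fit.py
```

```text
cam [0.46579513 0.06192674 1.4531909 ]
cam [ 0.45508669 -1.17060095  0.83259067]
valve [ 0.6288  0.0391 -0.1496  0.04  ]
[[-0.2, 0.1], [-0.2, -0.8], [0.0, -0.1], [-0.1, 0.6], [-0.3, -0.7], [0.1, -0.1], [-1.1, 12.8], [-0.5, 0.3]]
bracket [ 0.6164  0.2097 -0.107 ]
[[-0.4, -0.3], [-0.0, -0.5], [-0.4, -0.0], [0.4, -0.4], [-0.2, 0.2], [0.1, 0.4], [0.0, 0.1], [-0.8, 6.4], [-0.5, 0.5]]
knob tri (array([0.5052, 0.0578, 0.0574]), array([ 0. , -0.1, -0.1,  0. ]))
head tri (array([0.6051, 0.0444, 0.1614]), array([-0.1,  1.5,  1.7, -0.2])) model [[0.59985405 0.04347001 0.16177675]]
head proj top crop0 [262.61481205 246.84172097] collar [267.69227753 217.85849411]
plate corner tri (array([0.6565, 0.1704, 0.1519]), array([ 0.1, -1.1, -1.3,  0.2]))
```

The fit gives the valve at (0.629, 0.039) with yaw -0.15, and the bracket at (0.616, 0.210) with yaw -0.107. Triangulated points agree with the model heights. The two large residuals came from my own wrong correspondences. Now I'll work out the approach.

```bash
cat > go.py <<'E'
from h import *
from bench import r
sa,ca=np.sin(np.radians(35)),np.cos(np.radians(35))
V=[.6288,.0391,-.1496]; B=[.6164,.2097,-.107]
def frame(yaw,tilt):  # tool z leaning forward by tilt from straight down, y to the left
    y=np.array([0,1,0.]);z=np.array([np.sin(tilt),0,-np.cos(tilt)])
    return R.from_euler('z',yaw)*R.from_matrix(np.c_[np.cross(y,z),y,z])
T=np.radians(35)
def seated(up): # TCP for pin collar 'up' m out along the bore axis, held 27 mm above collar underside
    return place(V,np.array([0,0,.12])+(.027+up)*np.array([-sa,0,ca]))[0]
def park(dx,dz,dy=0): return place(B,[dx,dy,.125+.027+dz])[0]
def cur():
    s=r.read_state(); return np.array(s['ee_pos']),R.from_quat(s['eef_rot'])
def rows(P,Q,start=None):
    p,q=start or cur()
    sh=q.inv().apply(P-p)/.3; tu=(q.inv()*Q).as_rotvec(degrees=True)/120
    print('dist',np.linalg.norm(P-p).round(4),'rows',sh.round(3).tolist()+tu.round(3).tolist())
E
python3 - <<'E'
from go import *
rows(seated(.09),frame(V[2],T))
E
```

```text
dist 0.6552 rows [-1.727, -1.335, 0.069, -0.025, -0.291, -0.08]
```

```bash
python3 -m pendant '[[-1,-0.15,-0.11,0,0,0,0],[-1,-0.3,-0.22,0,0,0,0],[-1,-0.45,-0.34,0,0,0,0],[-1,-0.6,-0.45,0,0,0,0],[-1,-0.75,-0.56,0,0,0,0],[-1,-0.86,-0.67,0,0,0,0],[-1,-0.86,-0.67,0,0,0,0]]'
python3 - <<'E'
from go import *
rows(seated(.09),frame(V[2],T))
E
```

```text
time: 1.48
ee_pos: [0.381, 0.3173, 0.237]
eef_rot: [0.163, 0.987, 0.0, 0.0]
ft_force: [-0.4, 0.6, -0.0]
width: 0.087
grip_force: 0.0
dist 0.3245 rows [-0.861, -0.652, 0.071, -0.026, -0.29, -0.083]
```

```bash
python3 -m pendant '[[-1,-0.15,-0.11,0.01,0,-0.05,-0.01],[-1,-0.3,-0.22,0.02,-0.01,-0.1,-0.03],[-1,-0.45,-0.33,0.03,-0.01,-0.15,-0.04],[-1,-0.6,-0.44,0.04,-0.02,-0.2,-0.06],[-1,-0.75,-0.55,0.06,-0.02,-0.25,-0.07],[-1,-0.861,-0.652,0.071,-0.026,-0.29,-0.083],[-1,-0.861,-0.652,0.071,-0.026,-0.29,-0.083],[-1,-0.861,-0.652,0.071,-0.026,-0.29,-0.083]]'
python3 - <<'E'
from go import *
from bench import optics
rows(seated(.0),frame(V[2],T))
c={n:optics.camera(n) for n in('top','side')}; pickle.dump(c,open('cam1.pkl','wb'))
a=c['top']['pixels'][140:240,225:325,::-1]; b=c['side']['pixels'][130:230,255:355,::-1]
f=lambda x:cv2.resize(x,(400,400),interpolation=cv2.INTER_CUBIC)
im=np.hstack([f(a),f(b)])
cv2.imwrite('pics/pre.png',im)
E
```

```text
time: 2.48
ee_pos: [0.562, 0.0548, 0.2156]
eef_rot: [0.068, 0.952, -0.021, 0.299]
ft_force: [-0.2, 0.8, 0.8]
width: 0.0871
grip_force: 0.0
dist 0.0907 rows [-0.004, -0.02, 0.302, 0.003, -0.001, 0.003]
```

View pics/pre.png

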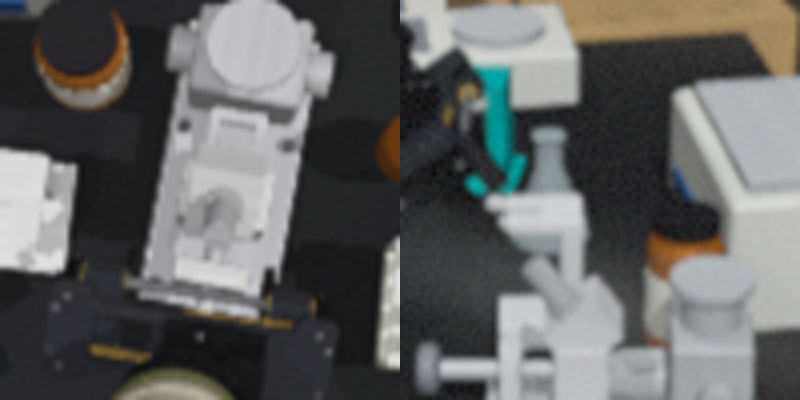

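The gripper is lined up on the pin axis, with fingertips at side crop (500,190) and the pin head at (545,270). It stands left of centre by the 6 mm already in the correction. Moving in, then closing.

```bash
python3 -m pendant '[[-1,-0.004,-0.02,0.08,0.003,-0.001,0.003],[-1,-0.004,-0.02,0.16,0.003,-0.001,0.003],[-1,-0.004,-0.02,0.24,0.003,-0.001,0.003],[-1,-0.004,-0.02,0.302,0.003,-0.001,0.003],[-1,-0.004,-0.02,0.302,0.003,-0.001,0.003],[-1,-0.004,-0.02,0.302,0.003,-0.001,0.003]]'
python3 - <<'E'
from go import *
rows(seated(.0),frame(V[2],T))
from bench import optics
c=optics.camera('side')
b=c['pixels'][160:220,270:350,::-1]
cv2.imwrite('pics/ing.png',cv2.resize(b,(800,600),interpolation=cv2.INTER_CUBIC))
E
```

```text
time: 3.32
ee_pos: [0.6135, 0.0409, 0.1422]
eef_rot: [0.071, 0.951, -0.023, 0.3]
ft_force: [0.2, 0.9, -0.0]
width: 0.087
grip_force: 0.0
dist 0.0006 rows [0.0, 0.002, 0.0, -0.001, 0.0, 0.0]
```

View pics/ing.png

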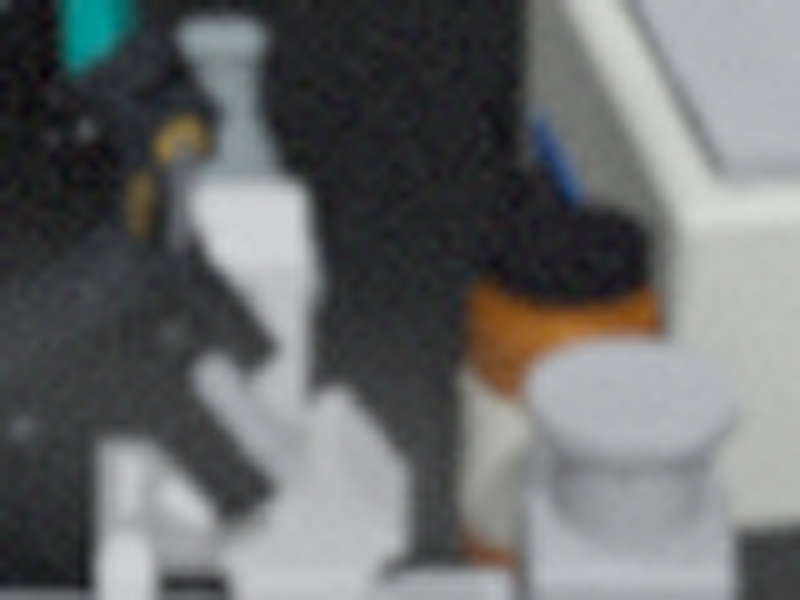

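The pin's grip at (235,420) lies between the two fingertips at (265,350) and (250,505). Closing.

```bash
python3 -m pendant '[[1,0,0,0,0,0,0],[1,0,0,0,0,0,0],[1,0,0,0,0,0,0],[1,0,0,0,0,0,0],[1,0,0,0,0,0,0],[1,0,0,0,0,0,0],[1,0,0,0,0,0,0]]' 30
```

```text
time: 4.25
ee_pos: [0.6134, 0.04, 0.1416]
eef_rot: [0.072, 0.951, -0.024, 0.3]
ft_force: [-0.4, -0.5, 0.1]
width: 0.0251
grip_force: 0.0
```

```bash
python3 -m pendant '[[1,0,0,0,0,0,0],[1,0,0,0,0,0,0],[1,0,0,-0.03,0,0,0],[1,0,0,-0.06,0,0,0],[1,0,0,-0.06,0,0,0]]'
```

```text
time: 4.88
ee_pos: [0.603, 0.0419, 0.1571]
eef_rot: [0.072, 0.951, -0.023, 0.3]
ft_force: [0.3, -0.8, -1.2]
width: 0.0236
grip_force: 30.0
```

```bash
python3 -m pendant '[[1,0,0,-0.06,0,0,0],[1,0,0,-0.12,0,0,0],[1,0,0,-0.18,0,0,0],[1,0,0,-0.24,0,0,0],[1,0,0,-0.3,0,0,0],[1,0,0,-0.36,0,0,0],[1,0,0,-0.36,0,0,0]]'
python3 - <<'E'
from go import *
rows(park(-.085,.035),frame(B[2],0))
from bench import optics
c={n:optics.camera(n) for n in('top','side')}
pickle.dump(c,open('cam2.pkl','wb'))
cv2.imwrite('pics/lift.png',cv2.resize(c['side']['pixels'][120:240,230:390,::-1],(800,600),interpolation=cv2.INTER_CUBIC))
E
```

```text
time: 5.75
ee_pos: [0.542, 0.0514, 0.2457]
eef_rot: [0.072, 0.951, -0.023, 0.301]
ft_force: [-0.3, 0.5, -2.1]
width: 0.0236
grip_force: 30.0
dist 0.1776 rows [0.208, 0.546, 0.093, -0.006, 0.292, -0.02]
```

View pics/lift.png

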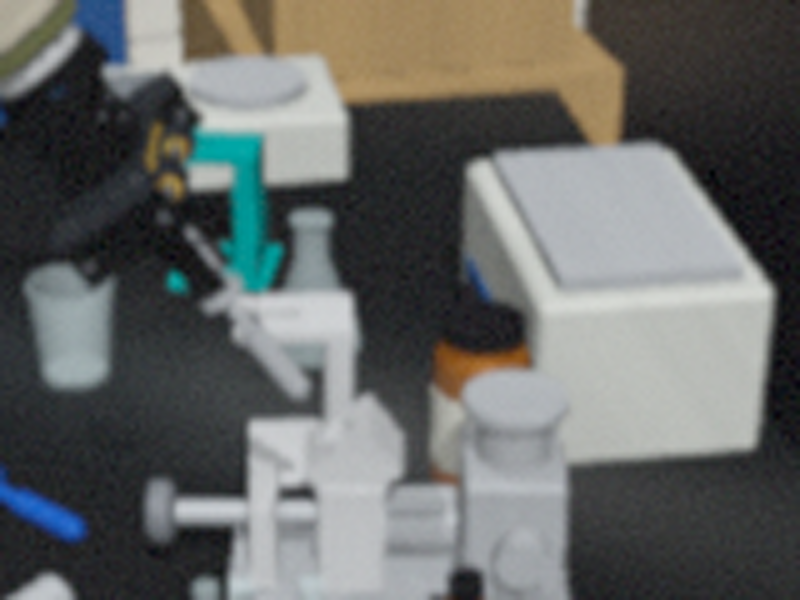

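The pin is fully out, tip at (300,390) and collar at (222,302), hanging in the fingers along the tool axis. Now I'll bring it upright at height in front of the bracket.

Run:
```python
from go import *
rows(park(-.085,.09),frame(B[2],0))
# collar position along tool from lift pictures
c=pickle.load(open('cam2.pkl','rb'))
p,q=cur()
for k in (.025,.027,.03,.117): print(k,(proj(c['side'],p+q.apply([0,0,k]))[0]-[230,120])*5)
```

```text
dist 0.1682 rows [0.1, 0.548, -0.062, -0.007, 0.292, -0.02]
0.025 [222.23593957 294.17831628]
0.027 [224.05855467 296.41448822]
0.03 [226.78849684 299.76386248]
0.117 [303.93330143 394.41305541]
```

```bash
python3 -m pendant '[[1,0.02,0.06,-0.01,0,0.05,-0.003],[1,0.03,0.15,-0.02,-0.002,0.1,-0.006],[1,0.05,0.25,-0.03,-0.003,0.15,-0.01],[1,0.07,0.36,-0.04,-0.005,0.2,-0.013],[1,0.09,0.46,-0.055,-0.006,0.25,-0.017],[1,0.1,0.548,-0.062,-0.007,0.292,-0.02],[1,0.1,0.548,-0.062,-0.007,0.292,-0.02],[1,0.1,0.548,-0.062,-0.007,0.292,-0.02]]'
python3 - <<'E'
from go import *
rows(park(-.085,.006),frame(B[2],0))
E
```

```text
time: 6.85
ee_pos: [0.5322, 0.2177, 0.2415]
eef_rot: [0.054, 0.999, -0.001, -0.0]
ft_force: [-0.5, -0.7, -0.5]
width: 0.0235
grip_force: 30.0
dist 0.0835 rows [0.001, 0.004, 0.278, -0.001, -0.0, -0.001]
```

```bash
python3 -m pendant '[[1,0.001,0.004,0.07,0,0,0],[1,0.001,0.004,0.14,0,0,0],[1,0.001,0.004,0.21,0,0,0],[1,0.001,0.004,0.278,-0.001,0,-0.001],[1,0.001,0.004,0.278,-0.001,0,-0.001],[1,0.001,0.004,0.278,-0.001,0,-0.001]]'
python3 - <<'E'
from go import *
rows(park(-.0,.006),frame(B[2],0))
from bench import optics
c={n:optics.camera(n) for n in('top','side')}
pickle.dump(c,open('cam3.pkl','wb'))
p,q=cur()
for k in (.027,.117): print(k,((proj(c['side'],p+q.apply([0,0,k]))[0]-[250,160])*6.667-[0,0]).round())
print('plate mouth',((proj(c['side'],place(B,[[-.04,0,.125],[0,0,.125]]))-[250,160])*6.667).round().tolist())
a=c['side']['pixels'][160:250,250:310,::-1]; b=c['top']['pixels'][160:250,190:250,::-1]
f=lambda x:cv2.resize(x,(400,600),interpolation=cv2.INTER_CUBIC)
cv2.imwrite('pics/mouth.png',np.hstack([f(a),f(b)]))
E
```

```text
time: 7.6
ee_pos: [0.5321, 0.2197, 0.1602]
eef_rot: [0.053, 0.999, 0.001, 0.0]
ft_force: [0.3, -0.3, -0.9]
width: 0.0233
grip_force: 30.0
dist 0.085 rows [-0.283, -0.003, 0.008, 0.001, 0.0, 0.0]
0.027 [ 96. 138.]
0.117 [103. 277.]
plate mouth [[176.0, 151.0], [247.0, 149.0]]
```

View pics/mouth.png

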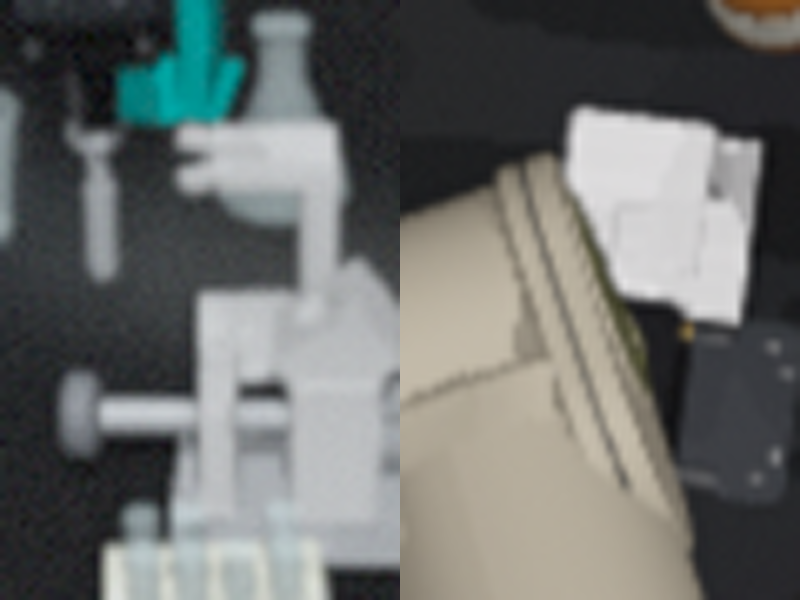

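The pin stands upright in front of the mouth: collar (95,140), tip (103,275), prong tips (183,133) and (183,178). All match the projections, so I'll slide it in.

```bash
python3 -m pendant '[[1,-0.04,-0.001,0.002,0,0,0],[1,-0.08,-0.002,0.004,0,0,0],[1,-0.12,-0.003,0.006,0.001,0,0],[1,-0.16,-0.003,0.008,0.001,0,0],[1,-0.2,-0.003,0.008,0.001,0,0],[1,-0.2,-0.003,0.008,0.001,0,0]]'
python3 - <<'E'
from go import *
rows(park(-.0,.005),frame(B[2],0))
E
```

```text
time: 8.45
ee_pos: [0.5921, 0.2123, 0.1565]
eef_rot: [0.053, 0.999, -0.0, -0.0]
ft_force: [0.0, 0.3, -1.4]
width: 0.0234
grip_force: 30.0
dist 0.0244 rows [-0.081, -0.0, -0.002, -0.0, -0.0, 0.0]
```

```bash
python3 -m pendant '[[1,-0.02,0,0,0,0,0],[1,-0.04,0,0,0,0,0],[1,-0.06,0,0,0,0,0],[1,-0.075,0,0,0,0,0],[1,-0.082,0,0,0,0,0],[1,-0.082,0,0,0,0,0]]'
python3 - <<'E'
from go import *
rows(park(-.0,.0),frame(B[2],0))
E
```

```text
time: 9.2
ee_pos: [0.6158, 0.2102, 0.1566]
eef_rot: [0.053, 0.999, -0.0, -0.0]
ft_force: [0.5, -0.4, -1.4]
width: 0.0233
grip_force: 30.0
dist 0.0047 rows [-0.002, -0.002, 0.015, -0.0, -0.0, 0.001]
```

No contact yet, so I'll feel for the closed end.

```bash
python3 -m pendant '[[1,-0.005,0,0,0,0,0],[1,-0.01,0,0,0,0,0],[1,-0.01,0,0,0,0,0]]'; python3 -m pendant '[[1,-0.005,0,0,0,0,0],[1,-0.01,0,0,0,0,0],[1,-0.01,0,0,0,0,0]]'
```

```text
time: 9.57
ee_pos: [0.6188, 0.2099, 0.1567]
eef_rot: [0.053, 0.999, -0.0, -0.0]
ft_force: [0.8, 0.3, -1.7]
width: 0.0232
grip_force: 30.0
time: 9.95
ee_pos: [0.6214, 0.2098, 0.1566]
eef_rot: [0.053, 0.999, -0.0, -0.001]
ft_force: [-2.6, -0.4, -0.3]
width: 0.0229
grip_force: 30.0
```

Contact shows up at about x = 0.621. I'll back off 1 mm and lower onto the plate.

```bash
python3 -m pendant '[[1,0.003,0,0.004,0,0,0],[1,0.004,0,0.008,0,0,0],[1,0.004,0,0.012,0,0,0],[1,0.004,0,0.012,0,0,0]]';python3 -m pendant '[[1,0,0,0.003,0,0,0],[1,0,0,0.005,0,0,0],[1,0,0,0.005,0,0,0]]'
```

```text
time: 10.45
ee_pos: [0.6205, 0.2097, 0.153]
eef_rot: [0.053, 0.999, -0.0, -0.0]
ft_force: [0.6, 1.0, -1.1]
width: 0.023
grip_force: 30.0
time: 10.82
ee_pos: [0.6205, 0.2097, 0.1515]
eef_rot: [0.053, 0.999, -0.0, -0.0]
ft_force: [0.2, 0.1, -0.9]
width: 0.0232
grip_force: 30.0
```

```bash
python3 -m pendant '[[1,0,0,0.003,0,0,0],[1,0,0,0.005,0,0,0],[1,0,0,0.005,0,0,0]]';python3 -m pendant '[[1,0,0,0.003,0,0,0],[1,0,0,0.005,0,0,0],[1,0,0,0.005,0,0,0]]'
```

```text
time: 11.2
ee_pos: [0.6207, 0.2098, 0.1508]
eef_rot: [0.053, 0.999, 0.0, -0.0]
ft_force: [-1.1, -1.0, 5.3]
width: 0.0232
grip_force: 30.0
time: 11.58
ee_pos: [0.6208, 0.2097, 0.1506]
eef_rot: [0.053, 0.999, 0.0, 0.0]
ft_force: [-6.7, -1.4, 14.9]
width: 0.0231
grip_force: 30.0
```

The collar is on the plate. I'll relax the load and let go.

```bash
python3 -m pendant '[[1,0.001,0,-0.006,0,0,0],[1,0.001,0,-0.006,0,0,0],[-1,0.001,0,-0.006,0,0,0],[-1,0.001,0,-0.006,0,0,0],[-1,0.001,0,-0.006,0,0,0],[-1,0.001,0,-0.006,0,0,0],[-1,0.001,0,-0.006,0,0,0]]'
python3 - <<'E'
from go import *
from bench import optics
c=optics.camera('side');print(r.read_state()['width'])
cv2.imwrite('pics/rel.png',cv2.resize(c['pixels'][160:220,260:340,::-1],(800,600),interpolation=cv2.INTER_CUBIC))
E
```

```text
time: 12.45
ee_pos: [0.6202, 0.2098, 0.1503]
eef_rot: [0.053, 0.999, -0.0, -0.0]
ft_force: [1.1, 0.0, 0.2]
width: 0.0656
grip_force: 0.0
0.06953748886067039
```

View pics/rel.png

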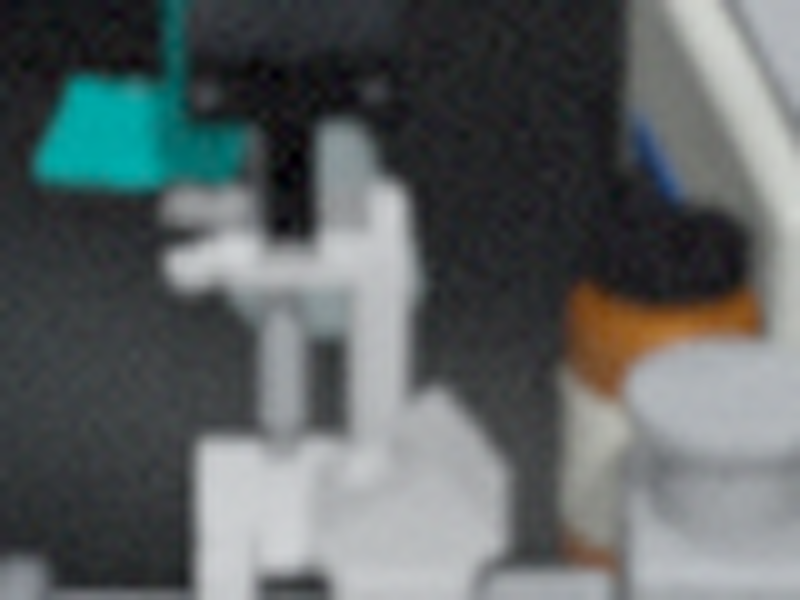

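The pin hangs upright in the notch (shank around (283,380)) and is free of the fingers. I'll rise straight up, then go in front of the knob.

```bash
python3 -m pendant '[[-1,0,0,-0.03,0,0,0],[-1,0,0,-0.1,0,0,0],[-1,0,0,-0.22,0,0,0],[-1,0,0,-0.36,0,0,0],[-1,0,0,-0.4,0,0,0],[-1,0,0,-0.4,0,0,0]]'
cat >> go.py <<'E'
def knob(gap,z,tilt=10): # gap of finger front to the home knob face
    return place(V,[-.095-.0118-gap,0,z])[0],frame(V[2],np.radians(tilt))
E
python3 - <<'E'
from go import *
rows(*knob(.07,.2))
E
```

```text
time: 13.25
ee_pos: [0.6206, 0.2099, 0.2712]
eef_rot: [0.053, 0.999, 0.0, 0.0]
ft_force: [-1.1, 0.7, 0.1]
width: 0.0872
grip_force: 0.0
dist 0.2317 rows [0.502, -0.537, 0.237, 0.002, -0.083, 0.021]
```

```bash
python3 -m pendant '[[1,0.12,-0.1,0,0,0,0],[1,0.24,-0.22,0,0,-0.02,0],[1,0.36,-0.34,0.05,0,-0.04,0.01],[1,0.46,-0.46,0.12,0.001,-0.06,0.015],[1,0.502,-0.537,0.2,0.002,-0.083,0.021],[1,0.502,-0.537,0.237,0.002,-0.083,0.021],[1,0.502,-0.537,0.237,0.002,-0.083,0.021],[1,0.502,-0.537,0.237,0.002,-0.083,0.021]]' 20
python3 - <<'E'
from go import *
rows(*knob(.07,.062))
E
```

```text
time: 14.25
ee_pos: [0.4543, 0.0661, 0.1998]
eef_rot: [0.074, 0.993, -0.007, 0.086]
ft_force: [0.0, 1.7, 0.7]
width: 0.0148
grip_force: 0.0
dist 0.1378 rows [0.08, -0.002, 0.452, -0.0, -0.001, 0.0]
```

```bash
python3 -m pendant '[[1,0.02,0,0.1,0,0,0],[1,0.04,0,0.2,0,0,0],[1,0.055,-0.001,0.3,0,0,0],[1,0.07,-0.002,0.4,0,0,0],[1,0.08,-0.002,0.452,0,0,0],[1,0.08,-0.002,0.452,0,0,0]]'
python3 - <<'E'
from go import *
rows(*knob(.025,.062));rows(*knob(.0,.062))
E
```

```text
time: 15.0
ee_pos: [0.4532, 0.0648, 0.0611]
eef_rot: [0.074, 0.994, -0.008, 0.085]
ft_force: [-0.2, -0.6, 0.3]
width: 0.0003
grip_force: 0.0
dist 0.0457 rows [-0.151, 0.002, 0.023, -0.001, -0.001, 0.0]
dist 0.0707 rows [-0.233, 0.002, 0.037, -0.001, -0.001, 0.0]
```

```bash
python3 -m pendant '[[1,-0.04,0,0.006,0,0,0],[1,-0.08,0.001,0.012,0,0,0],[1,-0.11,0.001,0.017,0,0,0],[1,-0.13,0.002,0.02,0,0,0],[1,-0.15,0.002,0.023,0,0,0],[1,-0.17,0.002,0.027,0,0,0],[1,-0.19,0.002,0.03,0,0,0]]';  python3 -m pendant '[[1,-0.015,0,0.002,0,0,0],[1,-0.03,0,0.005,0,0,0],[1,-0.03,0,0.005,0,0,0]]'
```

```text
time: 15.88
ee_pos: [0.5104, 0.0566, 0.0625]
eef_rot: [0.074, 0.993, -0.007, 0.086]
ft_force: [-3.9, -0.7, 0.7]
width: 0.0005
grip_force: 1.7
time: 16.25
ee_pos: [0.5198, 0.0552, 0.0628]
eef_rot: [0.075, 0.993, -0.007, 0.087]
ft_force: [-0.8, -0.0, -1.4]
width: 0.0007
grip_force: 0.4
```

```bash
python3 -m pendant '[[1,-0.007,0,0.001,0,0,0],[1,-0.014,0,0.002,0,0,0],[1,-0.02,0,0.003,0,0,0]]';  python3 -m pendant '[[1,-0.007,0,0.001,0,0,0],[1,-0.014,0,0.002,0,0,0],[1,-0.014,0,0.003,0,0,0]]'
```

```text
time: 16.62
ee_pos: [0.5217, 0.0551, 0.0619]
eef_rot: [0.074, 0.994, -0.007, 0.082]
ft_force: [-28.6, 1.7, 23.5]
width: 0.0001
grip_force: 14.5
time: 17.0
ee_pos: [0.5221, 0.0553, 0.0606]
eef_rot: [0.074, 0.994, -0.007, 0.078]
ft_force: [-44.1, 4.5, 33.1]
width: 0.0009
grip_force: 22.6
```

The force rises steeply at x = 0.522, where home was predicted, so this is the hard stop. Backing off.

```bash
python3 -m pendant '[[1,0.03,0,-0.004,0,0,0],[1,0.08,0,-0.01,0,0,0],[1,0.15,0,-0.02,0,0,0],[1,0.2,0,-0.08,0,0,0],[1,0.2,0,-0.2,0,0,0],[1,0.2,0,-0.35,0,0,0],[1,0.2,0,-0.35,0,0,0]]'
python3 - <<'E'
from go import *
from bench import optics
c={n:optics.camera(n) for n in('top','side')}
a=c['side']['pixels'][150:240,260:350,::-1]; b=c['top']['pixels'][130:240,205:315,::-1]
f=lambda x:cv2.resize(x,(400,400),interpolation=cv2.INTER_CUBIC)
cv2.imwrite('pics/end.png',np.hstack([f(a),f(b)]))
h=place(V,[-.085,0,.055]);print((proj(c['side'],h)[0]-[260,150])*400/90,(proj(c['top'],h)[0]-[205,130])*400/110)
E
```

```text
time: 17.88
ee_pos: [0.4549, 0.0665, 0.1592]
eef_rot: [0.074, 0.993, -0.005, 0.089]
ft_force: [0.2, -0.3, -0.7]
width: 0.0005
grip_force: 0.0
[ 56.2005891  320.16011791] [255.3324344  319.88991419]
```

View pics/end.png

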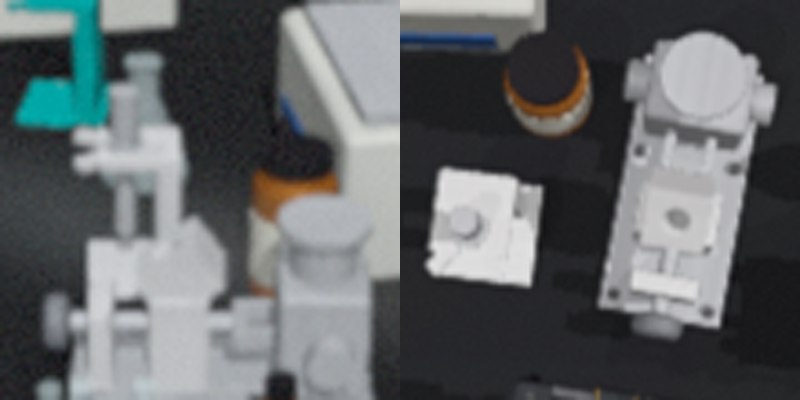

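The pin stands upright at the notch's inner end: (123,160) in the side half, (465,222) in the top half. The knob is at (57,320) in the side half and (657,320) in the top half, matching the home prediction. The bore is empty and the arm is clear, so I'm handing in.

```bash
python3 -c "
from bench import r
print(r.close_job())"
```

```text
the job is handed in; nothing more can be done
None
```

The lock pin is hanging upright and released in the parking bracket's notch, the valve knob was then pushed to its hard stop, and the job was handed in at about 18 s of the 48 s allowed; the hand-in gave no verdict.

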